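# Clamp a turning scraper in its grinding jig

### The job

Slide the scraper along its channel until the blade's tip is fully home against the end stop, without ramming it, then turn the wing nut clockwise, an arc at a time as the guard around it allows, until the clamp bar's pad holds the blade firmly, but not so hard that you overtighten it. Do not lean on the thin guard, and leave the other things on the bench where they are.

Things in the scene. Friction and masses are not known exactly. Their poses are not given: they have to be found in the camera images.
- jig: Green cast jig, fixed to the bench. Origin: on the bench, under the middle of the scraper channel; y runs along the channel to the end stop, z up. Base plate 20 mm high, x -95 to 45 mm, y -95 to 120 mm. The channel (27 mm wide, rail tops 44 mm high) is at x = 0; its floor is a wooden packing strip of unknown height, 36 to 38.5 mm above the bench.
- stop_face (a point): Middle of the face of the dark steel end stop (48 mm wide, 36 mm high, top 56 mm above the bench) that closes the +y end of the channel; axes as the jig's. The blade's tip is home when it bears on this face.
- stop: The end stop itself; origin at the foot of the same face, 20 mm above the bench.
- blade_tip (a point): Middle of the scraper's tip. The scraper is loose, about 0.4 kg: a flat steel blade 24 x 175 x 10 mm in the channel with a round wooden handle. Axes: y along the tool from handle to tip, z up. At the start the tip is 12 to 30 mm short of the stop.
- handle_end (a point): Middle of the butt (end face, 24 mm across) of the scraper's wooden handle, 280 mm behind the tip on the tool's axis, about 42 mm above the bench. The handle with its ferrule is 105 mm long, 20 to 30 mm thick, outside the channel, about 25 mm clear of the bench. Slides when pushed with 1 to 3 N.
- scraper: The same scraper; origin under the blade, 90 mm behind the tip.
- clamp_bar: Dark steel clamp bar, 80 x 24 x 10 mm, across the jig (along x), over the channel; moves straight down 10 mm for each turn of the nut. Origin on the stud's axis at the height of the underside of its rubber pad; the pad (18 mm across, 5 mm thick) is 50 mm from it in +x, over the blade. Top of the bar is 15 mm above the origin.
- nut_centre (a point): Centre of the steel wing nut on its upright axis, at half the wings' height. x axis along the wings. Two opposite wings, 6 mm thick, 18 mm high (9 mm above and below this point), reaching from the hub (radius 9 mm) to 27 mm from the axis. The clamp bar's top is 19 mm below this point. A fixed 10 mm stud in the middle ends below the wings' tops.
- guard: Thin green L-shaped upright guard on two sides of the nut, 6 mm thick, top 105 mm above the bench. Origin on the nut's axis, 20 mm above the bench; axes as the jig's. One wall's inner face is at x = -32 mm (y -54 to +38 mm), the other's at y = +32 mm (x -38 to +8 mm). The +x and -y sides are open: push the wings there. It bears at most 15 N.
- wax_jar: Bystander: jar of wax with a steel cap, 60 mm across, 70 mm high; leave alone. Origin under its centre.
- turned_cup: Bystander: turned wooden goblet shape, 64 mm across, 75 mm high; leave alone. Origin under its centre.
- spare_screwdriver: Bystander: screwdriver with wooden handle lying on the bench; leave alone.
- wing_nut: The same nut; origin at its foot. Clockwise from above tightens; it sinks with the bar and stays where left. Running torque about 0.15 N m (7 to 8 N at 20 mm from the axis); the pad meets the blade after 1.2 to 4.2 rad, then torque rises some 0.15 N m per rad. Firm: 0.27 to 0.36 N m (13 to 18 N at 20 mm). Overtightened: beyond about 0.43 N m (22 N at 20 mm).

How it is judged:
By the outcome, as a careful person would: the job done as asked, in the order asked, and still so for the second after the job is handed in, with the robot touching nothing.
It also fails if it takes over 51 s, if anything falls off the work surface, if the arm or the gripper's body presses on something with over 40 N, if the wrist force passes 120 N, or if a joint passes its speed limit or range.

### The arm

A 6-joint arm with a two-finger parallel gripper is mounted at the origin on the work surface. World frame = base frame: x ahead of the robot, y to its left, z up, the work surface at z = 0. Lengths are in m, angles in rad, forces in N, time in s.
With the tool pointing down it reaches from about 0.35 to 0.975 m from the base axis. Payload 4.9 kg.
Tool frame: the origin (TCP) lies at the very end of the fingers, on their centre line; the grasp point (between the pads) lies 19 mm behind it; z points along the fingers, y is the direction in which the jaws open and shut (so a half turn about z gives the same grasp; the last joint's range is limited). The gripper opens to 85 mm and grips with 20 to 120 N. Pads are 22 mm wide; open, the fingers measure 114 mm over their backs; the gripper's body (76 mm by 85 mm) begins 54 mm behind the grasp point. The pads swing forward as they close: fully open they stand 13 mm farther back than shut.
Start: joints at [-1.296, 0.053, 1.613, -0, 1.476, -0.119], TCP at [0.24, -0.577, 0.231] pointing down, gripper open.
Joint ranges: [-3.01, 3.01], [-1.01, 2.22], [0.06, 2.58], [-1.02, 4.17], [0.09, 2.62], [-3.14, 3.14]. Speed limits (rad/s): [2.57, 2.57, 3.14, 3.14, 3.14, 3.14].

### API

Orientations are given as a rotation vector (axis times angle).
In Python, from station import ctrl gives the robot as it stands.
- The arm moves only by the tool step_arm, never from a script. Its argument "moves" is a list of rows, each a list of 5 numbers: the opening, from 0 (shut) to 1 (fully open), then the shift along the world's x, y, z in m, then the turn about the world's z in degrees. A call has 1 to 20 rows; each row shifts and turns the pose as measured when the row begins; what a row does not reach is not made up. A row lasts 1/8 s, in which the tool goes at most 62.5 mm and 10.7 degrees, less where a joint would pass 70% of its speed; a pose out of reach is approached as far as the arm can. A call is refused whole if a number of a shift passes 0.0625 or a number of a turn 10.7, either way. A call with a gripper value outside its range is refused whole. The fingers move at their own pace and stop on an object; "newtons" is the grip in N (left out, the last holds). Time passes only in rows, so rows that do not move let the fingers close. It gives the time, the measured TCP pose, the force and the opening at its end, in the units of the state.
- ctrl.get_obs(): the state, without advancing time (a new reading comes with each control period).
- ctrl.get_image(name): name is "scene" or "top" or "wrist"; returns a dict with "color" (384x512x3 uint8, red, green, blue), "camera_matrix" (3x3 intrinsics, pixels), "R" (3x3) and "t" (3): a world point X has camera coordinates R X + t; the wrist camera has in their place "T_tool_cam" (4x4, takes a point from camera to tool coordinates, whose origin is the TCP and whose axes are the flange's). Camera axes: x right, y down, z forward; pixel columns grow to the right and rows downward; lengths in m; the calibration is good to about 2 mm. A picture is of the moment at which its call begins: read the wrist's pose just before it. There is no depth.
- ctrl.finish_job(): hands the job in, once; it reports no verdict.
Trained networks look in a picture, given as the dict that the camera call returned (one of the last four; its "shot" number tells which), for a name from the list of things; names that differ only in an ending like _2 or _b are one class to them, and where a whole thing is asked for, a point or a joint stands for the part that bears it (a point fixed in the world has none). Each returns a list of dicts, best first, with "p" (0 to 1); they miss things now and then, are a little off and sometimes report something else, mostly with a low value. They report only what shows in the picture. A call takes as long as a camera call.
- ctrl.spot_in(picture, query): "bbox" ([left, top, right, bottom] in pixels, round what is visible of it).
The state is a dict: "t": time; "q": joint angles; "dq": joint speeds; "effort": joint torques, N m; "tool_pos": TCP position; "tool_rot": TCP orientation; "contact_force": force on the tool from outside, world axes, zero at the start; "wrist_torque": the same for the moment, N m; "opening": finger opening in m.
Only numpy, scipy, OpenCV 4.12 (cv2) and the standard library are available. Lean on these libraries where they do the work, as an engineer would, in place of code of your own. Each camera call takes 0.05 s, during which the arm holds its last target.

## Working session

There is one attempt and no reset: what is moved stays moved. The work goes in short steps, Python scripts to look and compute and a tool call to move; the robot and the scene stay as the last step left them, time stands still between calls to the robot, and variables do not carry over. Pictures are saved under pics/ and viewed, and the job is handed in when it is done.

Besides the shell and the picture viewer there is one more tool, called after "Call:" by a JSON object that holds its "api" and its "payload". step_arm: Moves the arm, as the interface text tells. Its arguments: {"type":"object","properties":{"moves":{"type":"array","items":{"type":"array","items":{"type":"number"}}},"newtons":{"type":"number"}},"required":["moves"]}

```bash
ls; mkdir -p pics; cat > h.py <<'E'
from station import ctrl
import numpy as np, cv2
def snap(name,fn):
    p=ctrl.get_image(name); cv2.imwrite('pics/'+fn,cv2.cvtColor(p['color'],cv2.COLOR_RGB2BGR)); return p
def ray(p,u,v):
    K=np.array(p['camera_matrix']);R=np.array(p['R']);t=np.array(p['t'])
    d=R.T@np.linalg.solve(K,[u,v,1.]); return -R.T@t,d
def onz(p,u,v,z):
    o,d=ray(p,u,v); return o+d*(z-o[2])/d[2]
def proj(p,X):
    c=np.array(p['R'])@np.array(X)+np.array(p['t']); c=np.array(p['camera_matrix'])@c; return c[:2]/c[2]
E
python3 - <<'E'
from h import *
print(ctrl.get_obs())
a=snap('scene','s0.png');b=snap('top','t0.png')
np.set_printoptions(precision=4,suppress=True)
for n,p in(('scene',a),('top',b)):
    print(n,p['camera_matrix'],p['R'],p['t'])
    for q in ['jig','stop','stop_face','blade_tip','handle_end','scraper','clamp_bar','nut_centre','wing_nut','guard','wax_jar','turned_cup','spare_screwdriver']:
        try: print(q,[(round(d['p'],2),np.round(d['bbox'],1)) for d in ctrl.spot_in(p,q)[:2]])
        except Exception as e: print(q,e)
E
```

```text
pics
{'t': 0.0, 'q': array([-1.29596098e+00,  5.33891740e-02,  1.61426647e+00,  7.33418968e-06,
        1.47602176e+00, -1.19009561e-01]), 'dq': array([ 0.001929  , -0.00056917, -0.00226137, -0.00105342,  0.00088029,
        0.00130183]), 'effort': array([ 1.62803288e-03, -3.93684518e+01, -3.70173132e+01, -7.60825259e-06,
        7.10872919e-03, -9.52325706e-06]), 'tool_pos': array([ 0.23966668, -0.5765533 ,  0.23005944]), 'tool_rot': array([-3.07883758e+00, -6.14251662e-01,  2.43290863e-04]), 'contact_force': array([ 0.12580781, -0.07008513,  1.24511554]), 'wrist_torque': array([ 0.03854097, -0.02652965, -0.02520361]), 'opening': 0.08536627917227639}
scene [[439.2036   0.     258.3954]
 [  0.     439.2036 198.1629]
 [  0.       0.       1.    ]] [[-0.8147  0.5799 -0.0062]
 [ 0.48    0.6683 -0.5683]
 [-0.3254 -0.4659 -0.8228]] [ 0.4425 -0.3411  1.2285]
jig [(0.59, array([218. , 119.1, 321.8, 214.7]))]
stop [(0.71, array([272.4, 175.7, 293.7, 199. ]))]
stop_face [(0.75, array([272.4, 182. , 295.9, 202.8]))]
blade_tip [(0.69, array([195.7, 110.5, 276.1, 182.4]))]
handle_end [(0.76, arr
[... 1017 characters left out ...]
e [(0.44, array([258.9, 205. , 266.2, 230.1]))]
blade_tip [(0.86, array([277.5, 203. , 412.3, 224.1]))]
handle_end []
scraper [(0.8, array([279.2, 201.9, 412. , 226.7]))]
clamp_bar [(0.84, array([288.6, 207.1, 311.9, 255.9]))]
nut_centre [(0.44, array([286.9, 233.5, 310. , 252.2]))]
wing_nut [(0.72, array([258.3, 207.5, 269.2, 230.9])), (0.45, array([287.8, 232.1, 308.8, 256.3]))]
guard [(0.72, array([279.4, 240. , 330.6, 265.6]))]
wax_jar [(0.88, array([364.4, 115.9, 398.3, 148.7])), (0.45, array([248.7, 192.1, 357.8, 266. ]))]
turned_cup [(0.89, array([122.5, 198.2, 163.1, 227.9]))]
spare_screwdriver [(0.66, array([284.7,  92. , 321.2, 182.3])), (0.31, array([278.6, 240.4, 329.2, 267.6]))]
```

```bash
python3 - <<'E'
import cv2
a=cv2.imread('pics/s0.png');b=cv2.imread('pics/t0.png')
cv2.imwrite('pics/s0c.png',cv2.resize(a[100:250,150:350],None,fx=4,fy=4,interpolation=cv2.INTER_CUBIC))
cv2.imwrite('pics/t0c.png',cv2.resize(b[170:290,240:420],None,fx=4.4,fy=4.4,interpolation=cv2.INTER_CUBIC))
E
```

```text
(no output)
```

View pics/s0c.png

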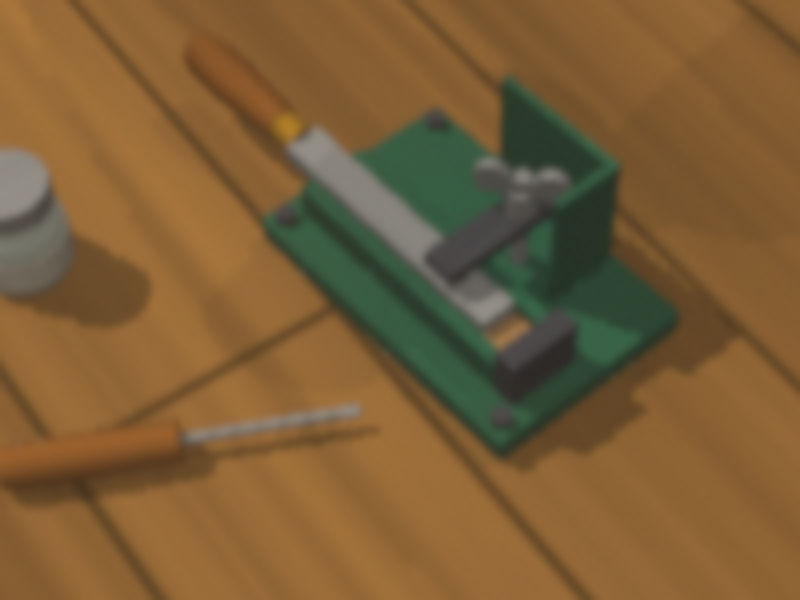

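View pics/t0c.png

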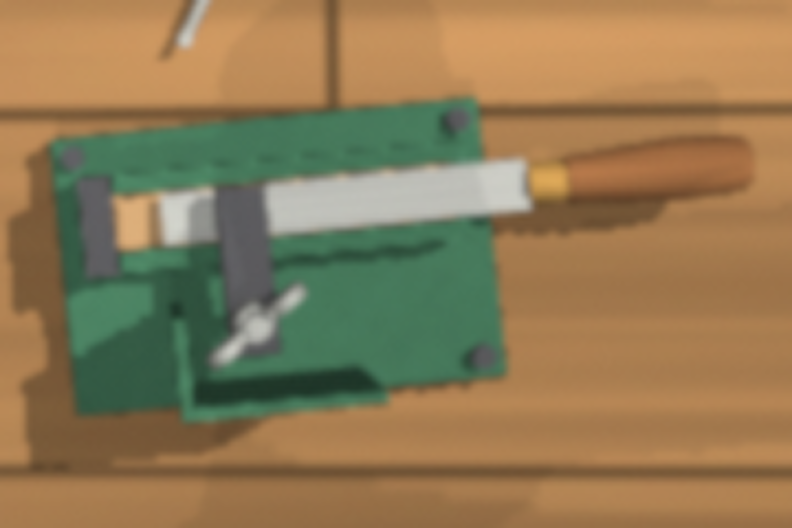

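View pics/t0.png

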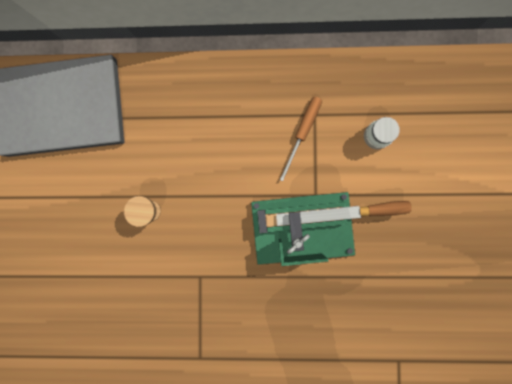

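```bash
cat > fit.py <<'E'
from h import *
from scipy.optimize import least_squares
np.set_printoptions(precision=4,suppress=True)
a=ctrl.get_image('scene');b=ctrl.get_image('top')
T=lambda x,y:(240+x/4.4,170+y/4.4)
S=lambda x,y:(150+x/4,100+y/4)
# jig pts (mm), ny = nut y
obs=[(b,T(52,142),(45,120,20),0),(b,T(475,98),(45,-95,20),0),(b,T(507,375),(-95,-95,20),0),(b,T(78,413),(-95,120,20),0),
(a,S(502,445),(45,120,20),0),(a,S(265,218),(45,-95,20),0),(a,S(677,316),(-95,120,20),0),
(b,T(186,421),(-88,38,105),1),(b,T(386,400),(-88,-54,105),1),(a,S(617,163),(-88,38,105),1),(a,S(508,78),(-88,-54,105),1)]
def W(p,X):
    c,s=np.cos(p[2]),np.sin(p[2]); x,y,z=np.array(X)/1000
    return np.array([p[0]+c*x-s*y,p[1]+s*x+c*y,z])
def res(p):
    r=[]
    for cam,uv,X,n in obs:
        X=list(X); X[1]+=n*p[3]*1000
        r+=list(proj(cam,W(p,X))-uv)
    return r
s=least_squares(res,[.52,-.1,.05,0.03],loss='soft_l1');p=s.x
print('x,y,yaw,ny',p); print(np.array(res(p)).reshape(-1,2))
def J(X):
    c,s=np.cos(p[2]),np.sin(p[2]); d=np.array(X)[:2]-p[:2]; return np.array([c*d[0]+s*d[1],-s*d[0]+c*d[1]])*1000
print('tip',onz(b,*T(160,220),.047),J(onz(b,*T(160,220),.047)),J(onz(a,*S(497,310),.047)))
print('butt',onz(b,*T(752,163),.042),J(onz(b,*T(752,163),.042)), onz(a,*S(192,52),.042))
print('stopface',J(onz(b,*T(116,225),.056)),J(onz(a,*S(535,336),.056)))
for z in(.08,.085,.09,.095):print('nut',z,J(onz(b,*T(257,326),z)),J(onz(a,*S(522,182),z)))
print('wing tips',J(onz(b,*T(302,291),.09)),J(onz(b,*T(214,362),.09)))
print('bar pad end top', [ (J(onz(b,*T(241,187),z)),J(onz(a,*S(442,268),z))) for z in (.06,.065,.07)])
np.save('jig.npy',p)
E
python3 fit.py
```

```text
x,y,yaw,ny [0.566  0.0169 0.0917 0.0293]
[[-1.2501 -1.1614]
 [ 0.4766 -0.9914]
 [ 0.2502  0.2765]
 [-0.8734  0.8648]
 [-0.8612  0.4641]
 [-1.9939 -0.1752]
 [ 1.0481 -1.0404]
 [-0.8274  0.1838]
 [ 1.0715  0.5449]
 [ 0.7478  0.5414]
 [-0.4063 -1.2113]]
tip [0.559  0.0843 0.047 ] [-0.793  67.8023] [-2.2888 65.0273]
butt [ 0.5843 -0.1985  0.042 ] [  -1.5202 -216.1505] [ 0.5891 -0.1941  0.042 ]
stopface [-0.7451 88.9245] [-1.2673 96.5903]
nut 0.08 [-51.996   28.6989] [-55.2918  25.6115]
nut 0.085 [-51.4263  28.9985] [-52.1822  28.7633]
nut 0.09 [-50.8567  29.298 ] [-49.0726  31.9152]
nut 0.095 [-50.287   29.5976] [-45.963   35.0671]
wing tips [-37.1182   7.5147] [-65.1386  50.2476]
bar pad end top [(array([11.4968, 28.2508]), array([ 8.0426, 30.5731])), (array([11.6233, 28.5453]), array([10.6535, 33.6093])), (array([11.7498, 28.8398]), array([13.2644, 36.6456]))]
```

Call:
{"api": "step_arm", "payload": {"moves": [[0,0.05,0.0483,0,10.4],[0,0.05,0.0483,0,10.4],[0,0.05,0.0483,0,10.4],[0,0.05,0.0483,0,10.4],[0,0.05,0.0483,0,10.4],[0,0.05,0.0483,0,10.4],[0,0.05,0.0483,0,10.3],[0,0,0,0,0],[0,0,0,0,0]], "newtons": 20}}

```text
t: 2.62
tool_pos: [0.5575, -0.2678, 0.2323]
tool_rot: [2.068, 2.359, 0.002]
contact_force: [-0.8, 0.0, -0.3]
opening: -0.0005
```

Call:
{"api": "step_arm", "payload": {"moves": [[0,0.033,0.026,0,-2.3],[0,0,0,-0.05,0],[0,0,0,-0.05,0],[0,0,0,-0.05,0],[0,0,0,-0.03,0],[0,0,0,0,0]]}}

```text
t: 3.38
tool_pos: [0.5867, -0.2497, 0.0501]
tool_rot: [2.132, 2.294, 0.002]
contact_force: [-0.4, -0.3, 0.2]
opening: -0.0
```

```bash
python3 - <<'E'
from h import *
o=ctrl.get_obs();print(o['tool_pos'],o['tool_rot'],o['contact_force'])
a=snap('scene','s1.png');w=snap('wrist','w1.png')
i=cv2.imread('pics/s1.png');cv2.imwrite('pics/s1c.png',cv2.resize(i[60:240,130:330],None,fx=3.3,fy=3.3,interpolation=cv2.INTER_CUBIC))
print(w['T_tool_cam'],w['camera_matrix'])
E
```

```text
[ 0.58667509 -0.24972888  0.05014071] [2.13245480e+00 2.29407652e+00 1.52381532e-03] [-0.42603861 -0.30351356  0.22457316]
[[ 5.48691224e-04 -9.63714634e-01 -2.66934079e-01  6.67646910e-02]
 [ 9.99999630e-01  3.51848871e-04  7.85246738e-04  8.94198473e-04]
 [-6.62833318e-04 -2.66934411e-01  9.63714471e-01 -1.41943158e-01]
 [ 0.00000000e+00  0.00000000e+00  0.00000000e+00  1.00000000e+00]] [[321.30915706   0.         255.6057606 ]
 [  0.         321.30915706 193.30291138]
 [  0.           0.           1.        ]]
```

View pics/s1c.png

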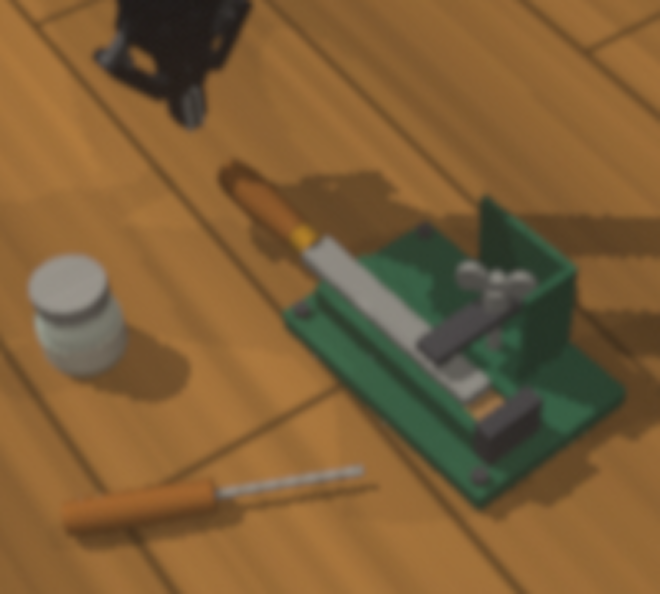

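View pics/w1.png

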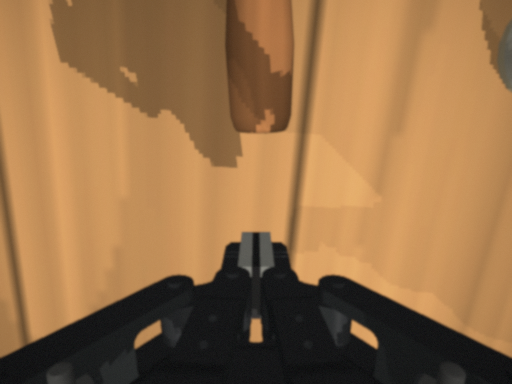

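Call:
{"api": "step_arm", "payload": {"moves": [[0,0.0055,0,-0.021,1],[0,0,0,0,0],[0,-0.001,0.01,0,0],[0,-0.001,0.01,0,0],[0,-0.001,0.01,0,0],[0,0,0,0,0]]}}

```text
t: 4.22
tool_pos: [0.5953, -0.2203, 0.0379]
tool_rot: [2.1, 2.303, 0.008]
contact_force: [-0.5, -0.4, 0.1]
opening: 0.0002
```

Call:
{"api": "step_arm", "payload": {"moves": [[0,-0.006,0,-0.009,0],[0,0,0,0,0],[0,-0.0003,0.003,0,0],[0,-0.0003,0.003,0,0],[0,-0.0003,0.003,0,0]]}}

```text
t: 4.85
tool_pos: [0.5878, -0.2113, 0.0282]
tool_rot: [2.1, 2.302, 0.008]
contact_force: [0.3, 1.0, -0.6]
opening: -0.0003
```

```bash
python3 - <<'E'
from h import *
w=snap('wrist','w2.png')
E
```

```text
(no output)
```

View pics/w2.png

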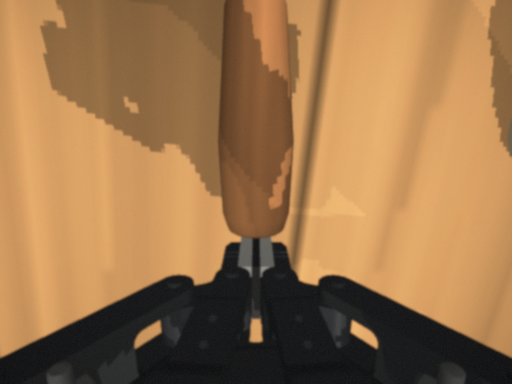

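Finger tips (257,240) are centred on the butt (257,235), about to touch. Push gently.

Call:
{"api": "step_arm", "payload": {"moves": [[0,-0.0003,0.003,0,0],[0,-0.0003,0.003,0,0],[0,-0.0003,0.003,0,0],[0,-0.0003,0.003,0,0]]}}

```text
t: 5.4
tool_pos: [0.5867, -0.199, 0.0283]
tool_rot: [2.099, 2.301, 0.007]
contact_force: [0.9, -1.2, -0.2]
opening: -0.0001
```

Call:
{"api": "step_arm", "payload": {"moves": [[0,-0.0003,0.003,0,0],[0,-0.0003,0.003,0,0],[0,-0.0002,0.002,0,0]]}}

```text
t: 5.78
tool_pos: [0.5858, -0.1905, 0.0283]
tool_rot: [2.099, 2.301, 0.006]
contact_force: [-0.4, -1.1, -0.4]
opening: -0.0
```

```bash
cat > look.py <<'E'
import sys
from h import *
n=sys.argv[1]
a=snap('scene','s.png');b=snap('top','t.png')
i=cv2.resize(cv2.imread('pics/s.png')[120:215,190:330],None,fx=5.5,fy=5.5,interpolation=cv2.INTER_CUBIC)
cv2.imwrite('pics/s%s.png'%n,i)
i=cv2.resize(cv2.imread('pics/t.png')[180:280,245:365],None,fx=6,fy=6,interpolation=cv2.INTER_CUBIC)
cv2.imwrite('pics/t%s.png'%n,i)
E
python3 look.py 3
```

```text
(no output)
```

View pics/t3.png

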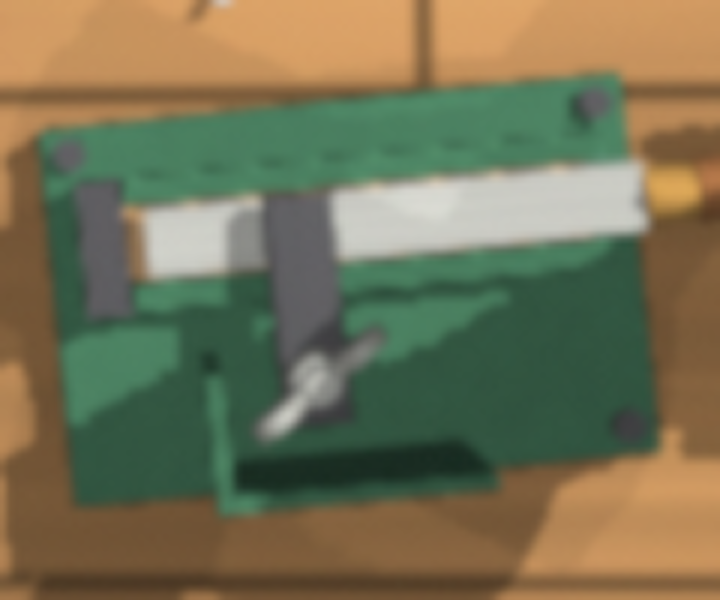

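View pics/s3.png

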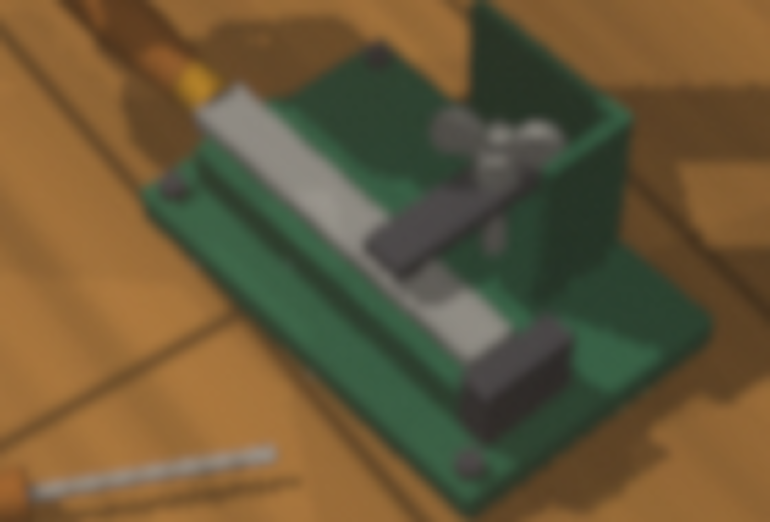

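Call:
{"api": "step_arm", "payload": {"moves": [[0,-0.0002,0.002,0,0],[0,-0.0001,0.001,0,0]]}}

```text
t: 6.12
tool_pos: [0.5855, -0.1873, 0.0284]
tool_rot: [2.099, 2.301, 0.007]
contact_force: [-0.5, -2.1, -2.2]
opening: 0.0002
```

Call:
{"api": "step_arm", "payload": {"moves": [[0,-0.0001,0.001,0,0],[0,-0.0001,0.001,0,0]]}}

```text
t: 6.38
tool_pos: [0.5853, -0.1853, 0.0284]
tool_rot: [2.099, 2.301, 0.006]
contact_force: [-0.9, -1.7, -0.4]
opening: -0.0001
```

Call:
{"api": "step_arm", "payload": {"moves": [[0,-0.0001,0.001,0,0]]}}

```text
t: 6.5
tool_pos: [0.5852, -0.1843, 0.0284]
tool_rot: [2.099, 2.301, 0.006]
contact_force: [0.9, -1.6, -0.5]
opening: -0.0001
```

Call:
{"api": "step_arm", "payload": {"moves": [[0,-0.0001,0.001,0,0]]}}

```text
t: 6.62
tool_pos: [0.5851, -0.1832, 0.0284]
tool_rot: [2.099, 2.301, 0.006]
contact_force: [0.2, -2.0, -1.1]
opening: 0.0003
```

Call:
{"api": "step_arm", "payload": {"moves": [[0,-0.0001,0.001,0,0]]}}

```text
t: 6.75
tool_pos: [0.5853, -0.1832, 0.0287]
tool_rot: [2.097, 2.3, 0.005]
contact_force: [1.5, -6.5, -1.5]
opening: 0.0001
```

Call:
{"api": "step_arm", "payload": {"moves": [[0,-0.0001,0.001,0,0]]}}

```text
t: 6.88
tool_pos: [0.5855, -0.1832, 0.029]
tool_rot: [2.096, 2.298, 0.003]
contact_force: [0.2, -5.2, -0.8]
opening: 0.0003
```

Call:
{"api": "step_arm", "payload": {"moves": [[0,-0.0001,0.001,0,0]]}}

```text
t: 7.0
tool_pos: [0.5858, -0.1833, 0.0294]
tool_rot: [2.094, 2.297, 0.002]
contact_force: [0.4, -5.2, -1.0]
opening: 0.0001
```

```bash
python3 look.py 4
```

```text
(no output)
```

View pics/t4.png

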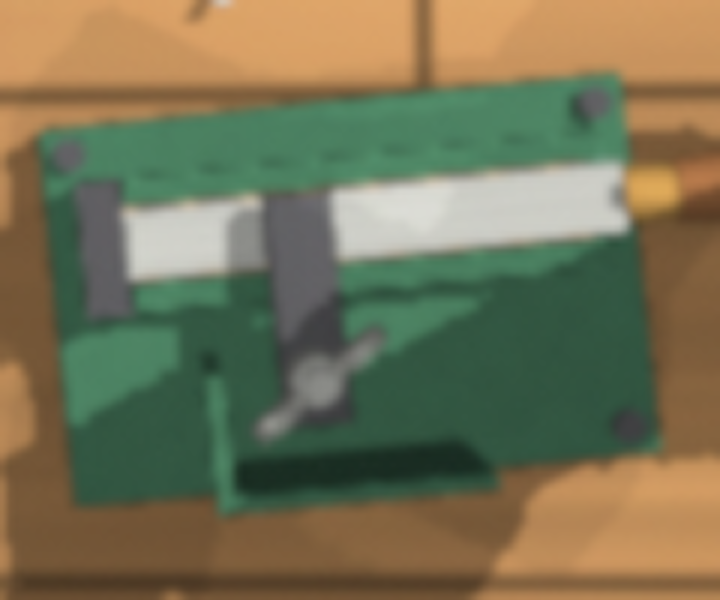

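Call:
{"api": "step_arm", "payload": {"moves": [[0,0.001,-0.01,0,0],[0,0.002,-0.02,0,0],[0,0,0,0.05,0],[0,0,0,0.05,0],[0,0,0,0.05,0],[0,-0.018,0.06,0,8.2],[0,-0.018,0.06,0,8.2],[0,-0.018,0.06,0,8.2],[0,-0.018,0.06,0,8.2],[0,0,0,0,0],[0,0,0,0,0]]}}

```text
t: 8.48
tool_pos: [0.5162, 0.0237, 0.1865]
tool_rot: [1.346, 2.803, 0.023]
contact_force: [0.4, -0.4, 0.4]
opening: -0.0002
```

```bash
python3 - <<'E'
from h import *
o=ctrl.get_obs();print(o['tool_pos'],o['tool_rot'],o['contact_force'],o['wrist_torque'],o['q'])
w=snap('wrist','w5.png')
for q in ['nut_centre','wing_nut']:print(q,[(round(d['p'],2),np.round(d['bbox'],1)) for d in ctrl.spot_in(w,q)[:2]])
E
```

```text
[0.51619147 0.02371177 0.18645762] [1.346026   2.80346881 0.02314792] [ 0.41841538 -0.43278626  0.40951489] [ 0.00665556  0.05063649 -0.0333519 ] [-0.09994328 -0.20289819  1.93066396  0.00327097  1.37900197 -0.77605797]
nut_centre [(0.83, array([253.5, 131.7, 278.3, 207.3])), (0.62, array([262.6, 129.7, 357.7, 242.3]))]
wing_nut [(0.8, array([252. , 135.7, 273.3, 205. ])), (0.72, array([263.4, 127.8, 357.5, 240.1]))]
```

View pics/w5.png

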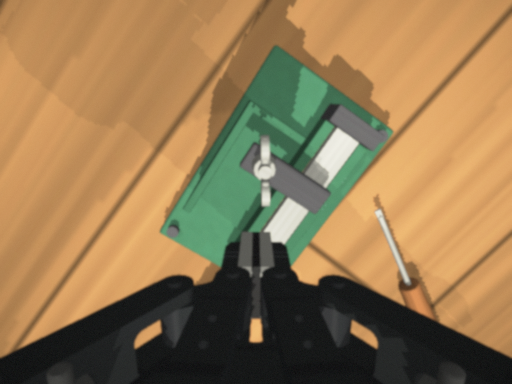

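```bash
cat >> h.py <<'E'
from scipy.spatial.transform import Rotation as Ro
def wray(w,o,u,v):
    T=np.array(w['T_tool_cam']); d=T[:3,:3]@np.linalg.solve(np.array(w['camera_matrix']),[u,v,1.])
    R=Ro.from_rotvec(o['tool_rot']).as_matrix()
    return o['tool_pos']+R@T[:3,3], R@d
E
python3 - <<'E'
from h import *
np.set_printoptions(precision=4,suppress=True)
o=ctrl.get_obs();w=ctrl.get_image('wrist');a=ctrl.get_image('scene');b=ctrl.get_image('top')
c,d=wray(w,o,264.5,171)
for z in (.08,.085,.09,.095):print(z,c+d*(z-c[2])/d[2], onz(b,240+257/4.4,170+326/4.4,z), onz(a,150+522/4,100+182/4,z))
for u,v in((266,138),(266,206)):print('tip',(c:=wray(w,o,u,v)[0])+wray(w,o,u,v)[1]*(.09-c[2])/wray(w,o,u,v)[1][2])
R=Ro.from_rotvec(o['tool_rot']).as_matrix();print(R)
i=cv2.imread('pics/w5.png');cv2.imwrite('pics/w5c.png',cv2.resize(i[100:260,180:360],None,fx=4,fy=3.7,interpolation=cv2.INTER_CUBIC))
E
```

```text
0.08 [0.5158 0.04   0.08  ] [0.5116 0.0407 0.08  ] [0.5086 0.0373 0.08  ]
0.085 [0.5149 0.0407 0.085 ] [0.5121 0.0411 0.085 ] [0.5114 0.0408 0.085 ]
0.09 [0.514  0.0414 0.09  ] [0.5127 0.0414 0.09  ] [0.5142 0.0442 0.09  ]
0.095 [0.5131 0.0421 0.095 ] [0.5132 0.0418 0.095 ] [0.517  0.0476 0.095 ]
tip [0.4993 0.0612 0.09  ]
tip [0.5325 0.0205 0.09  ]
[[-0.6236  0.781   0.0343]
 [ 0.7814  0.624  -0.0002]
 [-0.0216  0.0267 -0.9994]]
```

View pics/w5c.png

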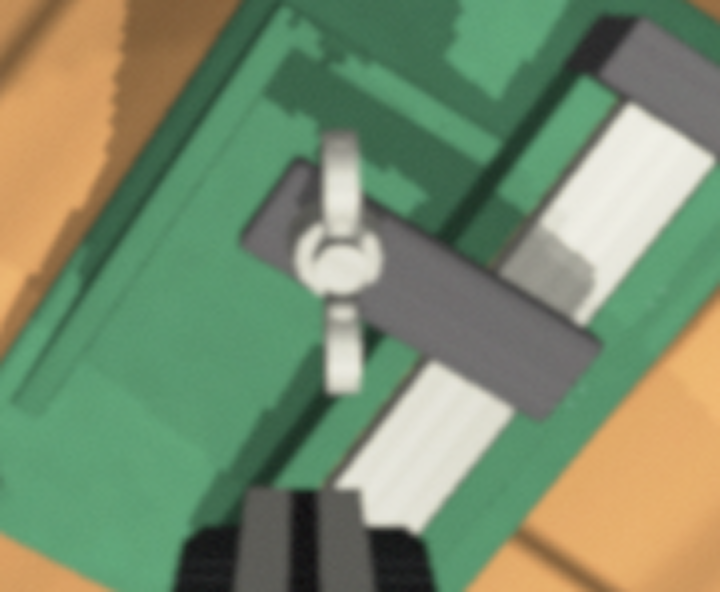

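Call:
{"api": "step_arm", "payload": {"moves": [[0.24,0.0055,0.0074,0,0.6],[0.24,0,0,-0.035,0],[0.24,0,0,-0.03,0],[0.24,0,0,0,0]], "newtons": 40}}

```text
t: 9.28
tool_pos: [0.5238, 0.0305, 0.1205]
tool_rot: [1.334, 2.808, 0.025]
contact_force: [1.1, -0.3, -0.5]
opening: 0.0205
```

```bash
python3 - <<'E'
from h import *
o=ctrl.get_obs();print(o['tool_pos'],o['tool_rot'],o['contact_force'],o['wrist_torque'],o['opening'])
w=snap('wrist','w6.png')
E
```

```text
[0.52377071 0.03052026 0.1204789 ] [1.33422763 2.80789975 0.02531685] [ 1.0794553  -0.31791304 -0.54771716] [-0.0091879   0.07793706 -0.01918751] 0.02051881609440721
```

View pics/w6.png

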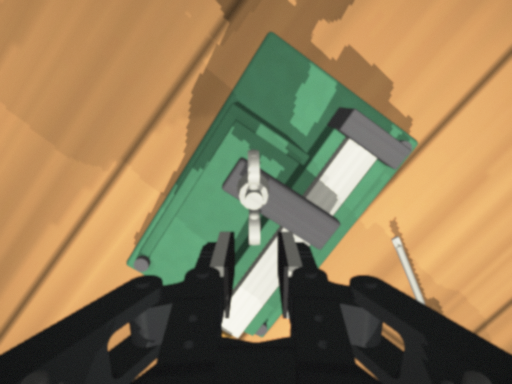

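Call:
{"api": "step_arm", "payload": {"moves": [[0.24,-0.0018,0,-0.015,0],[0.24,0,0,-0.013,0],[0.24,0,0,0,0]]}}

```text
t: 9.7
tool_pos: [0.5251, 0.0304, 0.0956]
tool_rot: [1.331, 2.801, 0.03]
contact_force: [-0.1, -0.1, -0.5]
opening: 0.021
```

```bash
python3 - <<'E'
from h import *
o=ctrl.get_obs();print(o['tool_pos'],o['contact_force'],o['wrist_torque'],o['opening'])
w=snap('wrist','w7.png');snap('scene','s7.png')
a=cv2.imread('pics/w7.png')[120:310,150:380];b=cv2.imread('pics/s7.png')[90:200,220:350]
cv2.imwrite('pics/c7.png',np.hstack([cv2.resize(a,(390,330)),cv2.resize(b,(390,330))]))
E
```

```text
[0.52508648 0.03036893 0.09555249] [-0.12300364 -0.06524426 -0.52016513] [ 0.01098168  0.04786517 -0.02769156] 0.02102656369676981
```

View pics/c7.png

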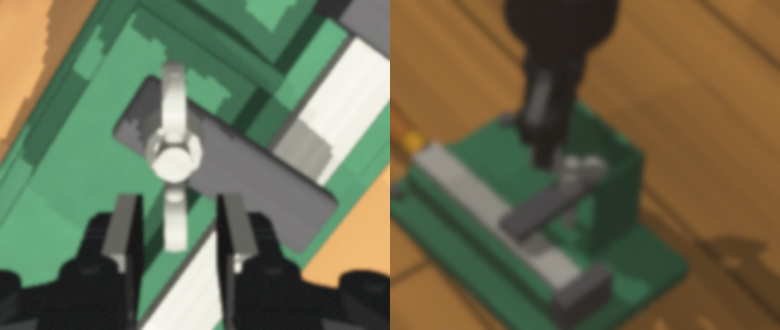

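Call:
{"api": "step_arm", "payload": {"moves": [[0.24,-0.0025,0.0015,-0.009,0],[0.24,0,0,0,0],[0.05,0,0,0,0],[0.05,0,0,0,0],[0.05,0,0,0,0]], "newtons": 30}}

```text
t: 10.42
tool_pos: [0.5231, 0.0311, 0.0883]
tool_rot: [1.328, 2.8, 0.027]
contact_force: [-0.1, 0.1, 0.1]
opening: 0.0049
```

```bash
cat > tq.py <<'E'
from h import *
N=np.array([.5135,.0412])
np.set_printoptions(precision=4,suppress=True)
def rd():
    o=ctrl.get_obs(); r=o['tool_pos'][:2]-N; F=o['contact_force']; m=o['wrist_torque'][2]+.027
    R=Ro.from_rotvec(o['tool_rot']).as_matrix()
    print('t',round(o['t'],2),'pos',o['tool_pos'],'r',round(np.hypot(*r)*1e3,1),'ang',round(np.degrees(np.arctan2(r[1],r[0])),1),'yaw',round(np.degrees(np.arctan2(R[1,1],R[0,1])),1),'F',F,'M',round(m,3),'tau',round(m+r[0]*F[1]-r[1]*F[0],3),'op',round(o['opening']*1e3,1),'q6',round(o['q'][5],2))
rd()
E
python3 tq.py; python3 - <<'E'
from h import *
snap('wrist','w8.png')
E
```

```text
t 10.43 pos [0.5231 0.0311 0.0883] r 14.0 ang -46.5 yaw 39.3 F [-0.0823  0.133   0.1027] M 0.101 tau 0.101 op 4.9 q6 -0.77
```

View pics/w8.png

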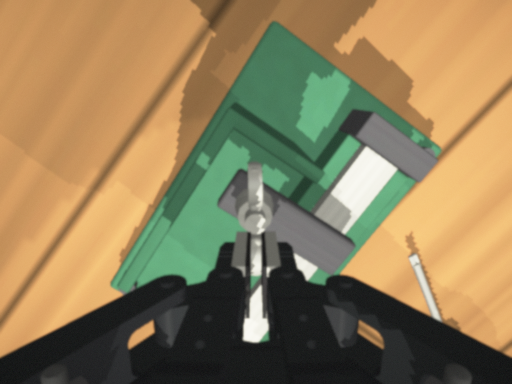

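Call:
{"api": "step_arm", "payload": {"moves": [[0.05,-0.002,-0.0014,-0.0003,-10],[0.05,-0.0022,-0.001,-0.0003,-10]]}}

```text
t: 10.72
tool_pos: [0.5187, 0.0285, 0.0877]
tool_rot: [1.806, 2.516, 0.014]
contact_force: [-2.5, -0.6, 1.3]
opening: 0.005
```

```bash
sed -i 's/^N=.*/N=np.array([.5142,.0419])/' tq.py; python3 tq.py
```

```text
t 10.72 pos [0.5187 0.0285 0.0877] r 14.2 ang -71.4 yaw 18.7 F [-2.4548 -0.6392  1.3219] M 0.184 tau 0.148 op 5.0 q6 -0.4
```

Call:
{"api": "step_arm", "payload": {"moves": [[0.05,-0.0024,-0.0006,-0.0003,-10],[0.05,-0.0024,-0.0002,-0.0003,-10],[0.05,-0.0024,0.0003,-0.0003,-10]]}}

```text
t: 11.1
tool_pos: [0.5109, 0.0278, 0.0869]
tool_rot: [2.411, 1.942, -0.007]
contact_force: [-0.5, -1.0, 2.2]
opening: 0.0046
```

```bash
python3 tq.py
```

```text
t 11.1 pos [0.5109 0.0278 0.0869] r 14.5 ang -103.3 yaw -12.3 F [-0.4666 -1.0166  2.2065] M 0.189 tau 0.186 op 4.6 q6 0.16
```

Call:
{"api": "step_arm", "payload": {"moves": [[0.05,-0.0023,0.0007,-0.0003,-10],[0.05,-0.0022,0.0011,-0.0003,-10],[0.05,-0.002,0.0015,-0.0003,-10]]}}

```text
t: 11.48
tool_pos: [0.5037, 0.0312, 0.086]
tool_rot: [2.845, 1.23, -0.027]
contact_force: [-0.7, -0.3, 1.7]
opening: 0.0049
```

```bash
python3 tq.py
```

```text
t 11.47 pos [0.5037 0.0312 0.086 ] r 15.0 ang -134.6 yaw -43.2 F [-0.691  -0.3053  1.7281] M 0.216 tau 0.212 op 4.9 q6 0.71
```

Call:
{"api": "step_arm", "payload": {"moves": [[0.05,-0.0016,0.0018,-0.0003,-10],[0.05,-0.0013,0.0021,-0.0003,-10]]}}

```text
t: 11.72
tool_pos: [0.5004, 0.0354, 0.0854]
tool_rot: [3.024, 0.701, -0.04]
contact_force: [-1.0, -0.8, 1.3]
opening: 0.0049
```

```bash
python3 tq.py
```

```text
t 11.72 pos [0.5004 0.0354 0.0854] r 15.2 ang -154.9 yaw -63.9 F [-1.0296 -0.7551  1.3129] M 0.239 tau 0.243 op 4.9 q6 1.08
```

```bash
python3 - <<'E'
from tq import *
w=snap('wrist','w9.png');rd();snap('scene','s9.png');rd();snap('top','t9.png');rd()
a=cv2.imread('pics/t9.png')[190:270,245:345];b=cv2.imread('pics/s9.png')[90:200,220:350]
cv2.imwrite('pics/c9.png',np.hstack([cv2.resize(a,(390,330),interpolation=cv2.INTER_CUBIC),cv2.resize(b,(390,330),interpolation=cv2.INTER_CUBIC)]))
E
```

```text
t 11.72 pos [0.5004 0.0354 0.0854] r 15.2 ang -154.9 yaw -63.9 F [-1.0296 -0.7551  1.3129] M 0.239 tau 0.243 op 4.9 q6 1.08
t 11.78 pos [0.5004 0.0356 0.0854] r 15.2 ang -155.4 yaw -64.1 F [-2.5001  0.2132  0.8901] M 0.108 tau 0.09 op 5.0 q6 1.08
t 11.82 pos [0.5004 0.0356 0.0854] r 15.2 ang -155.5 yaw -63.5 F [-2.4622  0.5842  1.7021] M 0.022 tau -0.001 op 4.9 q6 1.07
t 11.88 pos [0.5004 0.0355 0.0854] r 15.2 ang -155.3 yaw -63.4 F [-1.496  -0.1724  2.144 ] M -0.051 tau -0.058 op 5.1 q6 1.07
```

View pics/c9.png

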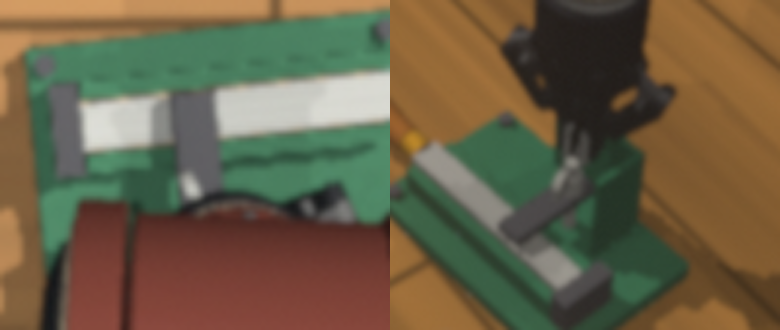

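View pics/w9.png

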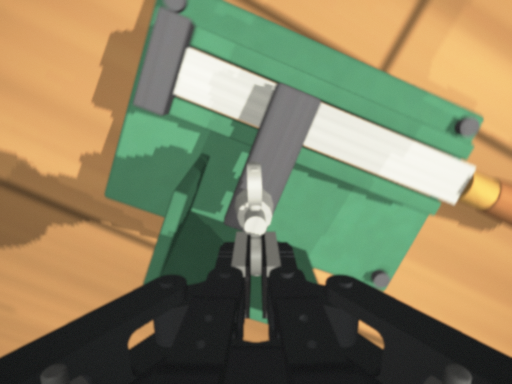

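Call:
{"api": "step_arm", "payload": {"moves": [[0.05,-0.0006,0.0025,-0.0003,-10],[0.05,-0.0001,0.0025,-0.0003,-10]]}}

```text
t: 12.12
tool_pos: [0.4989, 0.0403, 0.0849]
tool_rot: [3.104, 0.173, -0.053]
contact_force: [-4.1, 0.1, 2.4]
opening: 0.0047
```

```bash
python3 tq.py
```

```text
t 12.12 pos [0.4989 0.0403 0.0849] r 15.4 ang -173.9 yaw -83.6 F [-4.1448  0.0921  2.4402] M 0.185 tau 0.177 op 4.7 q6 1.42
```

Call:
{"api": "step_arm", "payload": {"moves": [[0.05,0,0.0026,-0.0003,-10],[0.05,0.0004,0.0026,-0.0003,-10]]}}

```text
t: 12.38
tool_pos: [0.499, 0.0455, 0.0843]
tool_rot: [3.092, -0.377, -0.062]
contact_force: [-2.3, -0.1, 1.0]
opening: 0.0049
```

```bash
python3 tq.py
```

```text
t 12.38 pos [0.499  0.0455 0.0843] r 15.6 ang 166.6 yaw -103.9 F [-2.324  -0.1146  0.9936] M 0.193 tau 0.203 op 4.9 q6 1.78
```

Call:
{"api": "step_arm", "payload": {"moves": [[0.14,0,0,0,0],[0.14,0,0,0,0],[0.14,0,0,0.02,0],[0.14,0,0,0.025,10.5],[0.2,0.01,-0.002,0,10.5],[0.24,0.01,-0.003,0,10.5],[0.24,0.008,-0.002,0,10.5],[0.24,0,0,0,10.5],[0.24,0,0,0,10.5],[0.24,0,0,0,10.5],[0.24,0,0,0,10.5],[0.24,0,0,0,10.5],[0.24,0,0,0,10.5],[0.24,0,0,0,10.5],[0.24,0,0,0,10.5],[0.24,0,0,0,10.5],[0.24,0,0,0,10.5],[0.24,0,0,0,10.5],[0.24,0,0,0,10.5]]}}

```text
t: 14.75
tool_pos: [0.5317, 0.0376, 0.1323]
tool_rot: [0.569, 3.047, 0.047]
contact_force: [0.2, 0.3, 0.1]
opening: 0.0207
```

```bash
python3 tq.py; python3 - <<'E'
from h import *
w=snap('wrist','w10.png')
E
```

```text
t 14.75 pos [0.5317 0.0376 0.1323] r 18.0 ang -13.9 yaw 68.9 F [0.1861 0.309  0.1402] M 0.016 tau 0.022 op 20.7 q6 -1.29
```

View pics/w10.png

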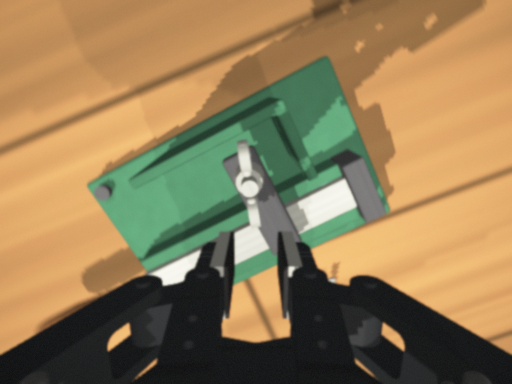

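Call:
{"api": "step_arm", "payload": {"moves": [[0.24,-0.004,0.001,-0.01,7.2],[0.24,0,0,-0.02,0],[0.24,0,0,0,0]]}}

```text
t: 15.18
tool_pos: [0.5284, 0.0382, 0.1024]
tool_rot: [0.366, 3.078, 0.051]
contact_force: [-1.1, -0.0, 0.4]
opening: 0.0206
```

```bash
python3 tq.py; python3 - <<'E'
from h import *
w=snap('wrist','w11.png')
E
```

```text
t 15.18 pos [0.5284 0.0382 0.1024] r 14.7 ang -14.7 yaw 76.5 F [-1.1336 -0.0235  0.3633] M 0.015 tau 0.01 op 20.6 q6 -1.43
```

View pics/w11.png

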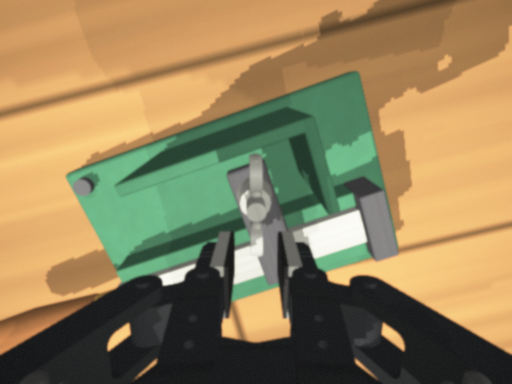

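Call:
{"api": "step_arm", "payload": {"moves": [[0.24,-0.0005,0,-0.012,0],[0.24,0,0,-0.0065,0],[0.24,0,0,0,0],[0.05,0,0,0,0],[0.05,0,0,0,0],[0.05,0,0,0,0]]}}

```text
t: 15.98
tool_pos: [0.5303, 0.0384, 0.0861]
tool_rot: [0.366, 3.072, 0.052]
contact_force: [1.0, 0.1, -1.1]
opening: 0.0049
```

```bash
python3 tq.py
```

```text
t 15.97 pos [0.5303 0.0384 0.0861] r 16.5 ang -12.2 yaw 76.5 F [ 0.9692  0.1365 -1.1329] M 0.044 tau 0.049 op 4.9 q6 -1.43
```

Call:
{"api": "step_arm", "payload": {"moves": [[0.05,-0.0012,-0.0025,-0.0006,-10],[0.05,-0.0016,-0.0023,-0.0006,-10]]}}

```text
t: 16.23
tool_pos: [0.528, 0.0332, 0.0858]
tool_rot: [0.905, 2.951, 0.037]
contact_force: [-1.3, -1.0, 1.5]
opening: 0.0047
```

```bash
python3 tq.py
```

```text
t 16.23 pos [0.528  0.0332 0.0858] r 16.3 ang -32.1 yaw 55.9 F [-1.251  -1.0105  1.5396] M 0.243 tau 0.219 op 4.7 q6 -1.06
```

Call:
{"api": "step_arm", "payload": {"moves": [[0.05,-0.002,-0.002,-0.0006,-10],[0.05,-0.0023,-0.0016,-0.0006,-10]]}}

```text
t: 16.48
tool_pos: [0.524, 0.0289, 0.0854]
tool_rot: [1.416, 2.738, 0.019]
contact_force: [-0.4, 0.1, 1.4]
opening: 0.0049
```

```bash
python3 tq.py
```

```text
t 16.48 pos [0.524  0.0289 0.0854] r 16.3 ang -53.2 yaw 35.4 F [-0.3809  0.0584  1.4385] M 0.329 tau 0.325 op 4.9 q6 -0.69
```

Call:
{"api": "step_arm", "payload": {"moves": [[0.05,-0.0013,-0.0006,-0.0002,-5]]}}

```text
t: 16.6
tool_pos: [0.5226, 0.028, 0.0853]
tool_rot: [1.536, 2.671, 0.014]
contact_force: [0.5, -0.2, -0.8]
opening: 0.0049
```

```bash
python3 tq.py
```

```text
t 16.6 pos [0.5226 0.028  0.0853] r 16.3 ang -58.9 yaw 30.2 F [ 0.4856 -0.2115 -0.8381] M 0.363 tau 0.368 op 4.9 q6 -0.6
```

Call:
{"api": "step_arm", "payload": {"moves": [[0.05,-0.0013,-0.0005,-0.0002,-5]]}}

```text
t: 16.73
tool_pos: [0.5213, 0.0272, 0.0853]
tool_rot: [1.653, 2.599, 0.009]
contact_force: [-0.3, 0.3, -1.4]
opening: 0.0046
```

```bash
python3 tq.py;python3 look.py 12;python3 tq.py
```

```text
t 16.73 pos [0.5213 0.0272 0.0853] r 16.3 ang -64.1 yaw 25.1 F [-0.3102  0.3282 -1.4041] M 0.371 tau 0.368 op 4.6 q6 -0.51
t 16.82 pos [0.5213 0.0272 0.0852] r 16.3 ang -64.4 yaw 25.3 F [-0.5032 -1.6009 -0.3508] M 0.38 tau 0.361 op 5.0 q6 -0.51
```

View pics/s12.png

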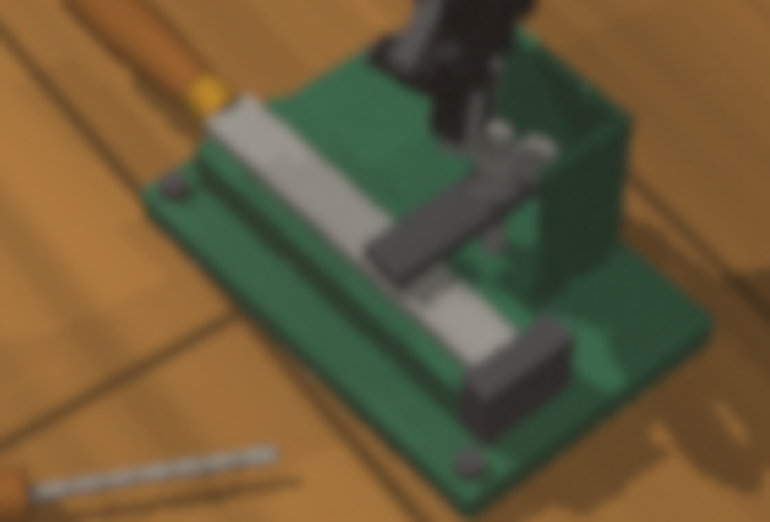

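```bash
python3 - <<'E'
from tq import *
for i in range(6): ctrl.get_image('top'); rd()
E
```

```text
t 16.82 pos [0.5213 0.0272 0.0852] r 16.3 ang -64.4 yaw 25.3 F [-0.5032 -1.6009 -0.3508] M 0.38 tau 0.361 op 5.0 q6 -0.51
t 16.88 pos [0.5212 0.0272 0.0852] r 16.3 ang -64.4 yaw 25.4 F [-0.4497 -1.207   0.0841] M 0.327 tau 0.312 op 4.8 q6 -0.51
t 16.93 pos [0.5213 0.0272 0.0852] r 16.3 ang -64.3 yaw 25.3 F [-0.004  -0.8192 -0.5981] M 0.318 tau 0.313 op 5.1 q6 -0.51
t 16.98 pos [0.5213 0.0272 0.0852] r 16.3 ang -64.4 yaw 25.3 F [-0.2954 -1.7656 -0.0699] M 0.321 tau 0.304 op 4.9 q6 -0.51
t 17.02 pos [0.5213 0.0272 0.0852] r 16.3 ang -64.3 yaw 25.3 F [-0.139  -1.7604 -0.5051] M 0.316 tau 0.302 op 5.2 q6 -0.51
t 17.07 pos [0.5213 0.0272 0.0852] r 16.3 ang -64.2 yaw 25.3 F [-1.3369 -1.6829  0.2202] M 0.335 tau 0.303 op 5.0 q6 -0.51
t 17.12 pos [0.5213 0.0272 0.0852] r 16.3 ang -64.2 yaw 25.3 F [-1.305  -1.6322  0.0266] M 0.334 tau 0.303 op 4.4 q6 -0.51
```

Call:
{"api": "step_arm", "payload": {"moves": [[0.2,0,0,0,0],[0.2,0,0,0,0],[0.2,0,0,0,0],[0.2,0,0,0.02,0],[0.2,0,0,0.04,0],[0.2,0,0,0.05,0],[0.2,-0.01,-0.05,0.03,0],[0.2,-0.02,-0.06,0,0],[0.2,-0.02,-0.06,0,0],[0.2,0,-0.06,0,0],[0.2,0,0,0,0]]}}

```text
t: 18.5
tool_pos: [0.4697, -0.2065, 0.232]
tool_rot: [1.645, 2.598, 0.014]
contact_force: [0.6, -0.1, 0.9]
opening: 0.0172
```

```bash
python3 look.py 13; python3 tq.py
```

```text
t 18.6 pos [ 0.4701 -0.2035  0.2317] r 249.3 ang -100.2 yaw 25.6 F [-0.0297  0.1397 -0.6953] M 0.037 tau 0.024 op 17.1 q6 -1.01
```

View pics/t13.png

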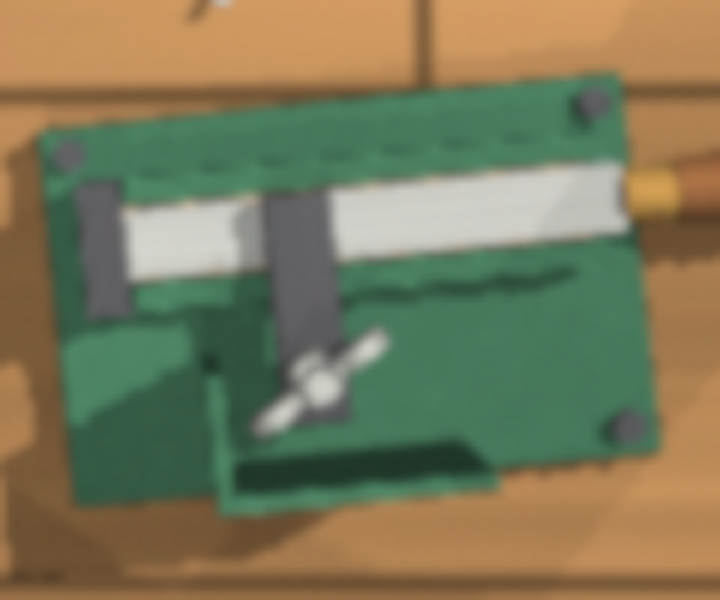

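View pics/s13.png

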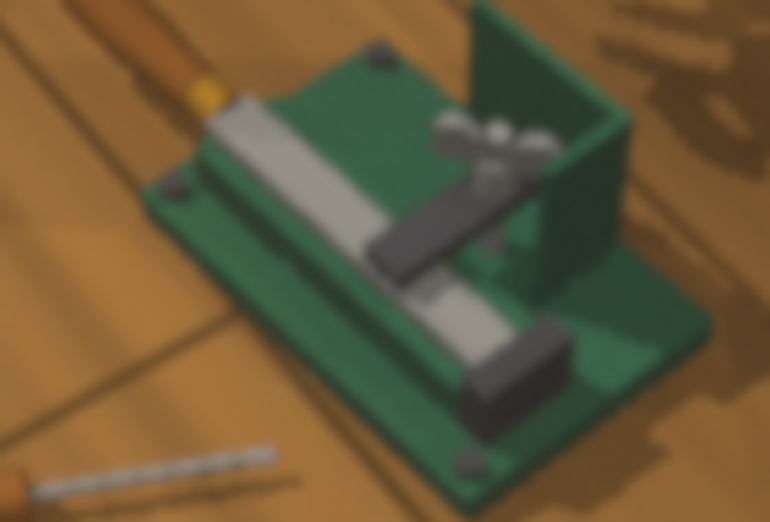

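```bash
python3 - <<'E'
from h import *
a=ctrl.get_image('top')
for q in ['wax_jar','turned_cup','spare_screwdriver','scraper','stop']:print(q,[np.round(d['bbox'],1) for d in ctrl.spot_in(a,q)[:1]])
print(ctrl.finish_job())
E
```

```text
wax_jar [array([365.2, 116.2, 396.7, 150.8])]
turned_cup [array([123.4, 196.5, 162.6, 224.9])]
spare_screwdriver [array([281.4,  95.5, 323.3, 183.1])]
scraper [array([269.4, 202.6, 400.3, 227.5])]
stop [array([254.3, 208.3, 270.5, 235.5])]
the job is handed in; nothing more can be done
None
```

The blade is home against the stop and the wing nut is tightened to about 0.30–0.36 N m, within the firm range. The job was handed in at about 18.7 s; it returned no verdict.

- **Blade:** I pushed the handle's butt with shut fingers, using 1 mm steps at the end. The force rose from about 2 N to 5–6.5 N and the tool stopped advancing. The pictures show no gap between tip and stop, including after the nut was tightened.
- **Nut:** I gripped one wing and turned it 143° clockwise, then regripped the other wing for about 51° more. Torque read about 0.15–0.24 N m while running free. It rose to 0.37 N m while turning at the end and settled at about 0.30 N m when held still.
- **Clear of the work:** The gripper was open and away from everything at hand-in. The wax jar, turned cup and screwdriver show within about 4 pixels of where they started. Side forces while turning stayed under about 5 N, with no sign of touching the guard.

**Disagreements in the checks:**
- The last top view puts the wings near −57°, while the tool's turn implied about −65°. The nut probably turned about 7° less than the tool, so I relied on the torque readings.
- Those readings scatter by about 0.03 N m, so 0.36 N m, the top of the firm range, is possible. I did not re-test the torque after releasing.

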